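# Third hand at the assembly board: aim the lamp, press the batten to the fence

## Robot

A 6-joint arm with a two-finger parallel gripper is mounted at the origin on the work surface. World frame = base frame: x ahead of the robot, y to its left, z up, the work surface at z = 0. Lengths are in m, angles in rad, forces in N, time in s.
With the tool pointing down it reaches from about 0.425 to 0.925 m from the base axis. Payload 12.5 kg.
Tool frame: the origin (TCP) lies midway between the tips of the shut fingers; the grasp point (between the pads) lies 19 mm behind it; z points along the fingers, y is the line along which they close (so a half turn about z gives the same grasp; the last joint's range is limited). The gripper opens to 85 mm and grips with 20 to 120 N. Pads are 22 mm wide; open, the fingers measure 114 mm over their backs; the gripper's body (76 mm by 85 mm) begins 54 mm behind the grasp point. The pads swing forward as they close: fully open they stand 13 mm farther back than shut.
Start: joints at [1.219, 0.491, 1.559, -0, 1.092, -0.106], TCP at [0.152, 0.606, 0.231] pointing down, gripper open.
Joint ranges: [-3.1, 3.1], [-0.84, 2.19], [0.05, 2.79], [-1.13, 4.28], [0.06, 2.93], [-2.69, 2.69]. Speed limits (rad/s): [2.22, 2.22, 2.79, 3.14, 3.14, 3.14].

## Interface

Orientations are given as a rotation vector (axis times angle).
In Python, from rig import arm gives the robot as it stands. Calls block until the motion is done:
- arm.movep(position, orientation): joint-space move of the TCP to a pose.
- arm.movel(position, v=0.15, frame=None, contact_N=None): straight line of the TCP; frame=None keeps the orientation; v is the mean speed in m/s. With contact_N (N) it stops when the force on the tool has changed by that much, and returns True; else False.
- arm.set_joints(angles): joint-space move.
- arm.open() and arm.grasp(effort=None): open the fingers fully, or close them until they stop; effort is the grip in N (None keeps the last).
- arm.sleep(seconds).
- arm.ik(position, orientation): joint angles nearest the present ones, or None.
- arm.read_camera(name): name is "side" or "top"; returns a dict with "frame" (400x640x3 uint8, blue, green, red), "range_z" (400x640 float32, m along the optical axis (not along the pixel's ray), 0 where there is no reading), "intrinsics" (3x3 intrinsics, pixels), "origin" and "attitude" of the camera in the world. Camera axes: x right, y down, z forward; pixel columns grow to the right and rows downward; lengths in m; the calibration is good to about 2 mm. A picture is of the moment at which its call begins.
A pose or a line that the arm cannot do raises arm.MotionError and nothing moves.
- arm.job_done(): hands the job in; it is judged then, once.
Trained networks look in the newest picture that a camera, given by its name, has taken for a name from the list of things; names that differ only in an ending like _2 or _b are one class to them, and where a whole thing is asked for, a point or a joint stands for the part that bears it (a point fixed in the world has none). Each returns a list of dicts, best first, with "confidence" (0 to 1); they miss things now and then, are a little off and sometimes report something else, mostly with a low value. They report only what shows in the picture. A call takes as long as a camera call. They do not tell look-alikes from the thing itself.
- arm.spot_in(camera, thing): "location" ([row, column] in pixels, amid what is visible of it).
- arm.outline_of(camera, thing): "pixels" (400x640 bool, what is visible of it) and "location" ([row, column] in pixels, amid what is visible of it).
Readings, each from a call of its own:
- arm.read_time(): time.
- arm.read_q(): joint angles.
- arm.read_dq(): joint speeds.
- arm.read_joint_torque(): joint torques, N m.
- arm.read_eef_pos(): TCP position.
- arm.read_orientation(): TCP orientation.
- arm.read_wrist_force(): force on the tool from outside, world axes, zero at the start.
- arm.read_moment(): the same for the moment, N m.
- arm.read_finger_gap(): finger opening in m.
- arm.read_grasp_force(): force on a finger pad.
Only numpy, scipy, OpenCV 4.12 (cv2) and the standard library are available. Lean on these libraries where they do the work, as an engineer would, in place of code of your own. Each camera call takes 0.05 s, during which the arm holds its last target. There are 200 camera calls.

## Task

Turn and tilt the blue work lamp so that its beam points at the middle of the fence on the assembly board. Then lay the longer of the two loose pale battens flat on the board and push its long side flush against the fence, centred on the two screws that stick out of the fence's back, without ramming it. Finish while still pressing it there with a steady 10 newtons or so, so that a colleague can drive the screws, and leave everything else on the bench where it is.

Things in the scene. Friction and masses are not known exactly. Their poses are not given: they have to be found in the camera images.
- board: plywood assembly board fixed to the bench, 200 x 260 x 18 mm (x, y, z); origin at the centre of its underside, so its top is 18 mm above the bench; x points level from the board's open side towards the fence. The 200 x 260 mm top is clear but for the fence along its far (+x) edge
- fence: wooden fence fixed on the board: 30 mm thick (x), 240 mm long (y), 50 mm tall above the board. Axes as the board's; origin on the foot of its front face, mid length: x 70 mm, y 0, z 18 mm in the board's frame. Two steel screws, 80 mm apart (40 mm either side of the middle), stick 19 mm out of its back. It does not give
- fence_mid (a point): middle of the fence's front face (the face the batten is pushed against), half way up: 25 mm above the board's top; axes as the board's, x pointing into the fence
- batten: the longer loose pine batten: 40 x 130 x 32 mm (x, y, z), 0.11 to 0.22 kg, flat on the bench at the start; origin at the centre of its underside, y along its length (either end may lead)
- lamp: foot of the blue work lamp, fixed to the bench: round, 100 mm across, with a post on its swivel axis. Origin at the centre of its underside, z up. With both lamp joints at 0 the beam is level along the foot's x axis
- lamp_yoke (a joint): swivel of the lamp about the vertical through the foot's origin; rad, positive anticlockwise seen from above, 0: beam in the foot's x direction; range -1.7 to 1.7; stays where left (stiff, 0.12 N m)
- lamp_head (a joint): tilt of the lamp's head about the level pivot 170 mm above the bench on the swivel axis; rad, 0: beam level, positive: beam down; range -0.8 to 0.9; stays where left (stiff, 0.15 N m)
- lamp_pivot (a point): the point where the head's tilt axis crosses the swivel axis, 170 mm above the bench; axes turn with the head: x along the beam, y along the tilt axis to the beam's left. The head is 64 to 86 mm across and reaches 60 mm ahead of and 45 mm behind this point
- lamp_knob (a point): centre of the black ball knob, 26 mm across, on a stem behind the head, for turning and tilting it: 95 mm behind the pivot (-x) and 30 mm above it in the head's axes; axes as the head's
- screwdriver: red-handled screwdriver, about 200 mm long, lying behind the fence; bystander; origin at its underside
- glue: white bottle 56 mm across, 160 mm tall; bystander; origin at its underside
- tin: steel can 70 mm across, 80 mm tall; bystander; origin at its underside
- tape_measure: yellow tape measure, 65 x 36 x 62 mm; bystander; origin at its underside
- hammer: hammer lying flat; bystander; origin at its underside
- mug: white mug 76 mm across, 90 mm tall; bystander; origin at its underside
- offcut: dark flat offcut 70 x 50 x 22 mm; bystander; origin at its underside
- short_batten: the shorter batten, same pine: 40 x 80 x 32 mm (x, y, z), flat on the bench; not the one to use; bystander; origin at its underside
Mind the look-alikes: they are no part of the job. What is shaped like the lamp but pink is not meant. What is shaped like the batten but purple is not meant.

How it is judged:
On the way, in this order (a step that is already met when the one before it is completed fails the run):
1. the lamp's beam points at the middle of the fence (within 50 mm) (y of fence_mid in the frame of lamp_pivot between -0.05 and 0.05 m and z of fence_mid in the frame of lamp_pivot between -0.05 and 0.05 m and x of fence_mid in the frame of lamp_pivot above 0.1 m), for 0.3 s.
2. the long batten lies on the board, flush against the fence and centred, pressed with 4 to 16 N (x of batten in the frame of fence_mid above -0.0235 m and y of batten in the frame of fence_mid between -0.015 and 0.015 m and z of batten in the frame of fence_mid between -0.029 and -0.02 m and angle between the y axis of batten and the y axis of fence_mid, either way round below 0.05 rad and angle between batten's own z axis and vertical below 0.06 rad and contact force between batten and fence between 4 and 16 N and (contact force between batten and the fingers above 3 N or contact force between batten and the arm above 3 N)), for 0.5 s.
At the end, for the whole second after the job is handed in: The arm still presses (3 N or more) the long batten, which bears on the fence with 4 to 16 N, at rest, flat on the board, flush (gap under 3.5 mm, 0.05 rad) and centred within 15 mm; the lamp's beam axis passes within 50 mm (sideways, up or down) of the middle of the fence's face (all of step 1 and all of step 2 and linear speed of batten below 0.01 m/s); the arm keeps its last pose, push and grip.
It fails at once if the batten rammed against the fence (over 40 N) (contact force between batten and fence above 40 N).
It fails at once if another loose thing displaced by more than 30 mm (distance of any of screwdriver, glue, tin, tape_measure, hammer, mug, offcut, short_batten from where it was at the start of the episode above 0.03 m).
It also fails if it takes over 72 s, if anything falls off the work surface, if the arm or the gripper's body presses on something with over 40 N, if the wrist force passes 120 N, or if a joint passes its speed limit or range.

## Working session

There is one attempt and no reset: what is moved stays moved. The work goes in short steps, each a Python script; the robot and the scene stay as the last script left them, time stands still between calls to the robot, and variables do not carry over. Pictures are saved under pics/ and viewed, at most 10 in all, crops included, and the job is handed in when it is done.

```bash
mkdir -p pics; ls; cat > h.py <<'E'
import numpy as np, cv2
from rig import arm
from scipy.spatial.transform import Rotation as R
def att(c):
    a=np.array(c["attitude"],float)
    return a if a.shape==(3,3) else (R.from_rotvec(a).as_matrix() if a.size==3 else R.from_quat(a).as_matrix())
def cloud(c):
    z=c["range_z"]; K=np.array(c["intrinsics"]); v,u=np.mgrid[:z.shape[0],:z.shape[1]]
    P=np.stack([(u-K[0,2])/K[0,0]*z,(v-K[1,2])/K[1,1]*z,z],-1)@att(c).T+np.array(c["origin"])
    P[z==0]=np.nan
    return P
E
python3 - <<'E'
from h import *
import pickle
ims=[]
for n in("top","side"):
    c=arm.read_camera(n); pickle.dump({k:c[k] for k in c},open(n+".pkl","wb"))
    print(n,c["origin"],c["attitude"],c["intrinsics"])
    P=cloud(c)
    cv2.imwrite(f"pics/{n}0.png",c["frame"])
    for t in("board","fence","batten","lamp","lamp_head","lamp_knob","short_batten","screwdriver","glue","tin","tape_measure","hammer","mug","offcut"):
        for o in arm.outline_of(n,t):
            if o["confidence"]>.25:
                m=o["pixels"]; p=P[m]; p=p[~np.isnan(p[:,0])]
                print(n,t,round(o["confidence"],2),np.round(o["location"]),m.sum(),np.round(np.median(p,0),3) if len(p) else None, np.round(c["frame"][m].mean(0)))
E
```

```text
pics
top [ 0.22066073 -0.06506618  1.62488491] [-2.11358575  2.12908315 -0.18308499] [[450.24111582   0.         321.17727765]
 [  0.         450.24111582 205.92041505]
 [  0.           0.           1.        ]]
top board 0.87 [201. 374.] 4312 [ 0.538 -0.225  0.02 ] [ 80. 156. 180.]
top fence 0.73 [206. 459.] 359 [ 0.498 -0.524  0.105] [ 69. 106. 138.]
top fence 0.71 [179. 376.] 761 [ 0.612 -0.252  0.068] [ 30.  78. 137.]
top fence 0.58 [230. 291.] 496 [0.431 0.058 0.033] [ 64. 132. 176.]
top batten 0.75 [266. 366.] 433 [ 0.305 -0.202  0.033] [125.  55. 134.]
top batten 0.65 [230. 292.] 465 [0.431 0.055 0.033] [ 67. 137. 181.]
top batten 0.36 [183. 232.] 806 [0.562 0.235 0.197] [74. 67. 71.]
top lamp 0.97 [286. 186.] 1170 [0.229 0.367 0.196] [ 85.  86. 151.]
top lamp 0.69 [190. 234.] 1258 [0.556 0.236 0.183] [65. 65. 75.]
top lamp_head 0.76 [181. 232.] 795 [0.562 0.237 0.197] [76. 69. 73.]
top lamp_head 0.67 [287. 190.] 895 [0.229 0.368 0.2  ] [ 88.  89. 157.]
top lamp_head 0.37 [200. 375.] 4241 [ 0.538 -0.225  0.021] [ 81. 158. 180.]
top lamp_knob 0.97 [286. 188.] 998 [0.229 0.374 0
[... 1816 characters left out ...]
.69 [216. 329.] 220 [0.581 0.044 0.029] [ 83. 163. 196.]
side screwdriver 0.8 [279. 404.] 247 [ 0.79  -0.285  0.021] [  8.  24. 216.]
side glue 0.9 [345. 317.] 953 [ 0.5   -0.556  0.087] [ 91. 136. 163.]
side tin 0.94 [209. 375.] 475 [0.764 0.029 0.058] [130. 149. 158.]
side tape_measure 0.81 [193. 270.] 251 [0.375 0.191 0.041] [  1. 137. 163.]
side hammer 0.62 [163. 344.] 315 [0.7   0.398 0.018] [ 81. 146. 191.]
side hammer 0.44 [274. 345.] 762 [ 0.608 -0.282  0.066] [ 43. 122. 191.]
side mug 0.68 [159. 272.] 492 [0.392 0.414 0.054] [ 91. 117. 136.]
side mug 0.66 [276. 322.] 4076 [ 0.533 -0.254  0.017] [118. 210. 232.]
side offcut 0.95 [335. 367.] 511 [ 0.641 -0.482  0.02 ] [ 32.  76. 145.]
```

```bash
python3 - <<'E'
import cv2,numpy as np
t=cv2.imread("pics/top0.png");s=cv2.imread("pics/side0.png")
a=t[100:320,140:500]; b=s[110:370,170:450]
cv2.imwrite("pics/topc.png",cv2.resize(a,None,fx=2.2,fy=2.2,interpolation=3))
cv2.imwrite("pics/sidec.png",cv2.resize(b,None,fx=2.2,fy=2.2,interpolation=3))
E
```

```text
(no output)
```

View pics/topc.png

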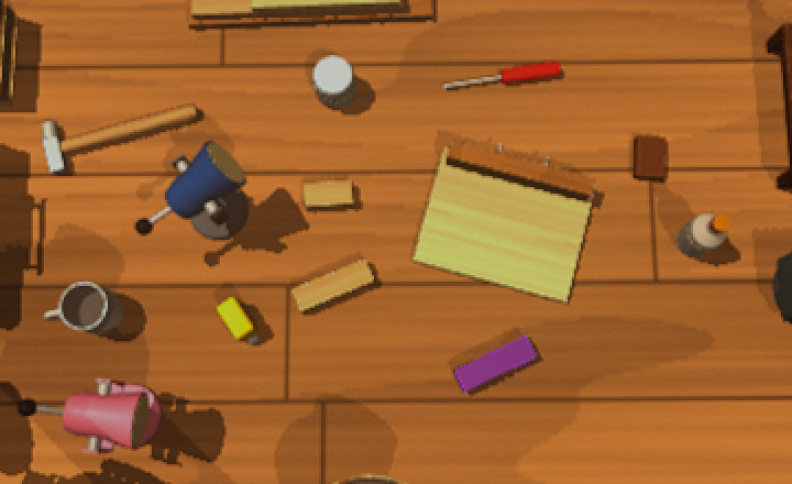

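View pics/sidec.png

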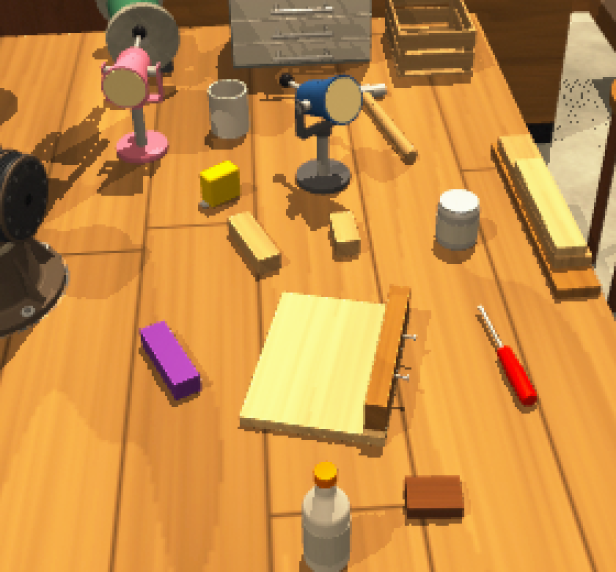

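The top view shows:
- **Lamps:** blue lamp at about (186,234) and pink lamp at about (287,190). The blue one is meant, by colour.
- **Battens:** pale long batten at (230,292), pale short batten at (188,289) and a purple one at (266,366). The long pale one is meant, by colour and length.
- **Board and fence:** board at (201,374), with the fence on its far edge and the screws showing behind it.

Next I'll confirm these in an enlarged crop and measure them.

```bash
cat > m.py <<'E'
from h import *
import pickle
C=[pickle.load(open(n+".pkl","rb")) for n in("top","side")]
PP=[cloud(c) for c in C]
def box(x0,x1,y0,y1,z0,z1):
    out=[]
    for c,P in zip(C,PP):
        m=(P[...,0]>x0)&(P[...,0]<x1)&(P[...,1]>y0)&(P[...,1]<y1)&(P[...,2]>z0)&(P[...,2]<z1)
        out.append(np.c_[P[m],c["frame"][m]])
    return out
def rect(p): 
    (cx,cy),(w,h),a=cv2.minAreaRect(p[:,:2].astype(np.float32)); 
    if w<h: w,h,a=h,w,a+90
    return np.round([cx,cy,w,h,a],4)
for nm,b in(("fence",(.5,.75,-.42,-.08,.058,.078)),("board",(.38,.7,-.42,-.05,.011,.026)),("batten",(.35,.5,-.02,.13,.024,.042)),("short",(.53,.65,0,.12,.024,.042)),("tapem",(.33,.43,.15,.24,.05,.08)),("tin",(.7,.82,0,.1,.07,.09))):
    for n,p in zip("ts",box(*b)): print(nm,n,len(p),rect(p) if len(p)>5 else"",np.round(p[:,:3].mean(0),4))
for n,p in zip("ts",box(.44,.68,.13,.36,.008,.03)):
    if len(p)>5:
        c,r=cv2.minEnclosingCircle(p[:,:2].astype(np.float32)); print("foot",n,len(p),np.round(c,4),round(r,4),np.round(p[:,2].mean(),3))
for n,p in zip("ts",box(.44,.68,.13,.42,.08,.3)):
    dark=p[p[:,3:].max(1)<40]; print("dark",n,len(dark),np.round(dark[:,:3].mean(0),4)); 
    k=dark[(dark[:,1]>.28)]; print(np.round(k[:,:3],3)[:40].tolist())
    yl=p[(p[:,5]>p[:,3]+25)&(p[:,5]>80)]; print("disc",n,len(yl),np.round(np.median(yl[:,:3],0),4))
a=C[0]["frame"][160:250,195:310]; cv2.imwrite("pics/crop1.png",cv2.resize(a,None,fx=6,fy=6,interpolation=2))
E
python3 m.py
```

```text
fence t 606 [ 6.16400e-01 -2.47200e-01  2.40300e-01  3.30000e-02  7.41205e+01] [ 0.6149 -0.2477  0.069 ]
fence s 571 [ 6.13600e-01 -2.51000e-01  2.43400e-01  3.02000e-02  7.40217e+01] [ 0.6108 -0.2618  0.0664]
board t 3227 [ 0.5342 -0.2337  0.3563  0.3034 89.2093] [ 0.5206 -0.2204  0.0192]
board s 3189 [ 0.5318 -0.2275  0.2678  0.2005 73.942 ] [ 0.5142 -0.2373  0.0167]
batten t 409 [4.323000e-01 5.780000e-02 1.296000e-01 4.090000e-02 1.119372e+02] [0.4318 0.0579 0.0339]
batten s 273 [4.290000e-01 5.220000e-02 1.366000e-01 4.380000e-02 1.119404e+02] [0.4304 0.0498 0.0301]
short t 243 [5.84300e-01 6.66000e-02 8.00000e-02 4.21000e-02 9.22053e+01] [0.5834 0.0663 0.0334]
short s 162 [5.81600e-01 6.26000e-02 8.99000e-02 4.11000e-02 9.32744e+01] [0.5816 0.0593 0.03  ]
tapem t 197 [ 0.3763  0.2106  0.0654  0.0371 34.3516] [0.3763 0.2094 0.0627]
tapem s 114 [ 0.3742  0.2056  0.0655  0.0455 35.0442] [0.3757 0.2011 0.0583]
tin t 264 [7.715000e-01 5.480000e-02 6.460000e-02 6.350000e-02 1.340411e+02] [0.7696 0.0558 0.081 ]
tin s 183 [7.68600e-01 5.13000e-02 6.66000e-02 6.40000e-02 7.25962e+01] [0.7686 0.0478 0.0774]
foot t 489 [0.5612 0.2469] 0.1563 0.014
foot s 245 [0.5632 0.2459] 0.0519 0.013
dark t 16 [0.5112 0.3055 0.1748]
[[0.51, 0.334, 0.178], [0.511, 0.331, 0.176], [0.51, 0.327, 0.178], [0.505, 0.342, 0.17], [0.5, 0.34, 0.178], [0.502, 0.323, 0.168], [0.498, 0.338, 0.173], [0.498, 0.325, 0.17], [0.495, 0.336, 0.168], [0.495, 0.331, 0.173], [0.496, 0.33, 0.166]]
disc t 273 [0.5883 0.2176 0.1849]
dark s 20 [0.5117 0.3028 0.1542]
[[0.497, 0.324, 0.175], [0.496, 0.314, 0.176], [0.504, 0.32, 0.172], [0.508, 0.324, 0.17], [0.513, 0.332, 0.165], [0.493, 0.326, 0.165], [0.5, 0.315, 0.17], [0.504, 0.325, 0.165], [0.508, 0.322, 0.166], [0.492, 0.319, 0.164], [0.496, 0.308, 0.17], [0.5, 0.316, 0.166], [0.504, 0.315, 0.166], [0.496, 0.327, 0.155], [0.5, 0.319, 0.16], [0.504, 0.317, 0.161]]
disc s 318 [0.5888 0.2062 0.1853]
```

View pics/crop1.png

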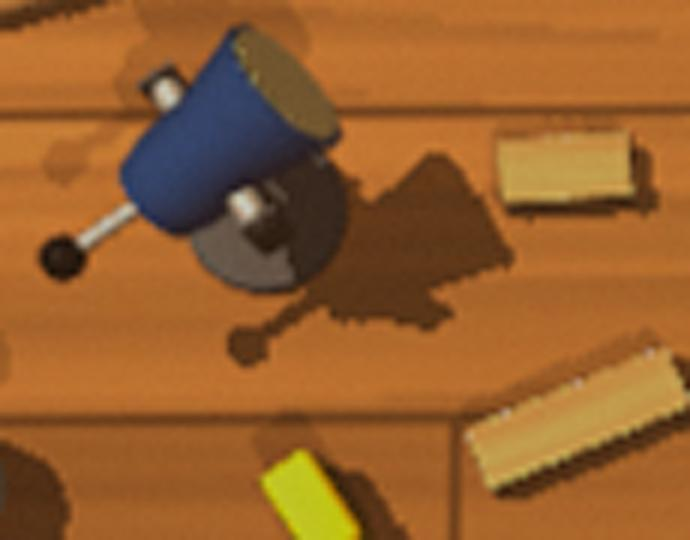

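The crop shows the blue lamp with its knob at top px (203,205). The long pale batten is at (292,230) and is clearly longer than the short one at (289,188). The lamp's beam now points about -54° in yaw and 0.37 rad up. I'll grasp the knob across its stem and guide it along the arc.

```bash
cat >> h.py <<'E'
def down(phi,ref=None):
    "tool down, closing line along world angle phi (mod pi), choosing the nearer wrist turn"
    o=[]
    for f in(phi,phi+np.pi):
        y=np.array([np.cos(f),np.sin(f),0]); z=np.array([0,0,-1.]); x=np.cross(y,z)
        o.append(R.from_matrix(np.c_[x,y,z]).as_rotvec())
    if ref is None: return o
    q=arm.read_q(); s=[(abs(arm.ik(ref,r)[5]),r) if arm.ik(ref,r) is not None else (9,r) for r in o]
    return min(s,key=lambda t:t[0])[1]
piv=np.array([.5625,.246,.17]); fm=np.array([.6005,-.245,.043])
def knob(yaw,t):
    h=-.095*np.cos(t)+.03*np.sin(t)
    return piv+[h*np.cos(yaw),h*np.sin(yaw),.095*np.sin(t)+.03*np.cos(t)]
E
cat > lamp.py <<'E'
from h import *
k0=np.array([.502,.328,.164]); d=piv-k0; yaw0=np.arctan2(d[1],d[0])
t0=-.37
d=fm-piv; yaw1=np.arctan2(d[1],d[0]); t1=np.arctan2(-d[2],np.hypot(*d[:2]))
print(yaw0,t0,yaw1,t1,knob(yaw0,t0),knob(yaw1,t1))
dz=np.array([0,0,-.019])
p,_=arm.read_eef_pos(),0; p=np.array(p)
arm.movel([p[0],p[1],.34],v=.2)
r=down(yaw0+np.pi/2,[k0[0],k0[1],.34])
print(arm.ik(k0+dz,r),arm.ik(knob(yaw1,t1)+dz,r))
arm.movep([k0[0],k0[1],.34],r)
arm.movel([k0[0],k0[1],.24],v=.2)
print(arm.movel(k0+dz,v=.08,contact_N=6))
arm.grasp(20); print("gap",arm.read_finger_gap(),arm.read_grasp_force(),arm.read_wrist_force())
off=k0-knob(yaw0,t0); R0=R.from_rotvec(r)
for s in np.linspace(0,1,7)[1:]:
    y=yaw0+s*(yaw1-yaw0)
    arm.movel(knob(y,t0+s*(t1-t0))+(1-s)*off+dz,v=.05,frame=(R.from_rotvec([0,0,y-yaw0])*R0).as_rotvec())
    print(np.round(arm.read_wrist_force(),1),end=" ")
print("gap",arm.read_finger_gap(),arm.read_time())
E
python3 lamp.py
```

```text
-0.935145890861756 -0.37 -1.493557218614714 0.25238561728490055 [0.5034745  0.3260015  0.16361635] [0.55597987 0.33024698 0.22277248]
[ 4.68633520e-01  5.52102178e-01  1.71304865e+00 -8.88178420e-16
  8.76441827e-01 -1.67016916e-01] [ 4.33904756e-01  5.48242343e-01  1.53335708e+00 -8.88178420e-16
  1.05999323e+00 -2.01745680e-01]
False
gap 0.024474030829595785 19.55748349428177 [0.34543112 1.30162156 2.41037671]
[-1.5  4.8  1.3] [-1.6  2.7  1.7] [0.2 1.8 1. ] [0.3 0.2 1.4] [ 0.6 -0.8  1.4] [ 0.6 -0.4  0. ] gap 0.024381380486396886 8.9417
```

```bash
python3 - <<'E'
from h import *
import pickle
arm.open(); p=np.array(arm.read_eef_pos()); arm.movel(p+[0,0,.1],v=.2)
r=down(np.deg2rad(22),[.4305,.055,.2]); arm.movep([.4305,.055,.25],r)
for n in("top","side"):
    c=arm.read_camera(n); pickle.dump(c,open(n+".pkl","wb"))
a=pickle.load(open("top.pkl","rb"))["frame"][130:250,180:440]; b=pickle.load(open("side.pkl","rb"))["frame"][100:220,220:480]
cv2.imwrite("pics/l1.png",cv2.resize(np.vstack([a,b]),None,fx=2.4,fy=2.4))
print(arm.read_time())
E
python3 m.py | grep -A1 -E "foot|dark|disc|fence|batten|short"
```

```text
11.4833
fence t 597 [ 6.15900e-01 -2.46800e-01  2.39200e-01  3.37000e-02  7.41435e+01] [ 0.6151 -0.2477  0.0691]
fence s 573 [ 6.13100e-01 -2.51700e-01  2.43600e-01  3.04000e-02  7.40776e+01] [ 0.6107 -0.2624  0.0663]
board t 3221 [ 0.5446 -0.2338  0.3538  0.2996 92.2885] [ 0.5211 -0.2201  0.0193]
--
batten t 74 [0.451  0.0067 0.0463 0.0253 0.4364] [0.4493 0.0084 0.0334]
batten s 277 [4.299000e-01 5.290000e-02 1.370000e-01 4.260000e-02 1.112634e+02] [0.4304 0.0493 0.0301]
short t 99 [5.94800e-01 6.81000e-02 7.67000e-02 2.05000e-02 9.14247e+01] [0.5959 0.0671 0.0335]
short s 165 [5.81800e-01 6.14000e-02 8.74000e-02 4.03000e-02 9.27104e+01] [0.5818 0.0586 0.0301]
tapem t 67 [ 0.3814  0.2246  0.0481  0.0213 12.6638] [0.3839 0.2242 0.0641]
--
foot t 319 [0.5615 0.2507] 0.1519 0.013
foot s 256 [0.5638 0.2459] 0.0541 0.013
dark t 19 [0.5387 0.2713 0.1845]
[[0.557, 0.327, 0.235], [0.552, 0.328, 0.23], [0.548, 0.343, 0.232], [0.55, 0.332, 0.225], [0.549, 0.328, 0.23], [0.546, 0.338, 0.228], [0.546, 0.335, 0.227]]
disc t 140 [0.5634 0.2547 0.1876]
dark s 21 [0.5544 0.3247 0.223 ]
[[0.549, 0.326, 0.231], [0.545, 0.329, 0.226], [0.549, 0.324, 0.228], [0.553, 0.325, 0.227], [0.557, 0.324, 0.228], [0.561, 0.325, 0.227], [0.565, 0.328, 0.225], [0.545, 0.327, 0.223], [0.549, 0.322, 0.225], [0.552, 0.319, 0.227], [0.557, 0.327, 0.222], [0.56, 0.316, 0.227], [0.564, 0.324, 0.223], [0.545, 0.329, 0.217], [0.549, 0.327, 0.218], [0.553, 0.322, 0.221], [0.556, 0.324, 0.219], [0.561, 0.326, 0.218], [0.564, 0.323, 0.219], [0.549, 0.327, 0.214], [0.56, 0.324, 0.215]]
disc s 291 [0.5623 0.1919 0.1602]
```

View pics/l1.png

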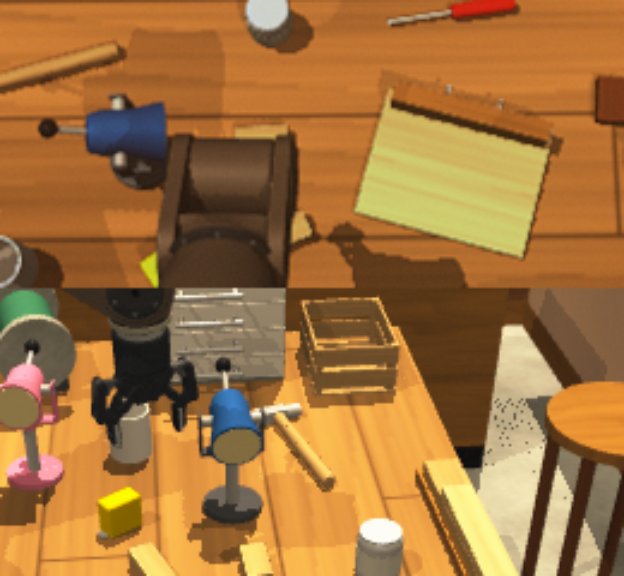

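The lamp now points as planned: knob at about (.555,.331,.222) and lens at about (.563,.192,.16), within roughly 10 mm of the aim at the fence. The battens haven't moved. Next, the batten.

```bash
cat > bat.py <<'E'
from h import *
import pickle
b=np.array([.431,.0555]); r=np.array(arm.read_orientation())
arm.movel([*b,.06],v=.2); print(arm.movel([*b,.006],v=.06,contact_N=8),arm.read_eef_pos())
arm.grasp(40); print("gap",arm.read_finger_gap())
arm.movel([*b,.14],v=.15)
r2=(R.from_rotvec([0,0,np.deg2rad(-38)])*R.from_rotvec(r)).as_rotvec()
X=np.array([np.cos(np.deg2rad(-16)),np.sin(np.deg2rad(-16))])
t=fm[:2]-.07*X
arm.movep([*t,.14],r2); print("gap",arm.read_finger_gap(),arm.read_q()[5])
arm.movel([*t,.05],v=.15); print(arm.movel([*t,.0245],v=.04,contact_N=6),arm.read_eef_pos())
arm.open(); arm.movel([*t,.16],v=.2)
w=t-.25*X; 
arm.movep([t[0]-.05,t[1]+.2,.25],r2)
for n in("top","side"):
    c=arm.read_camera(n); pickle.dump(c,open(n+".pkl","wb"))
cv2.imwrite("pics/b1.png",np.vstack([cv2.resize(pickle.load(open(n+".pkl","rb"))["frame"][y:y+110,290:450],None,fx=2.6,fy=2.6) for n,y in(("top",150),("side",210))]))
print(arm.read_time())
E
python3 bat.py
sed -i 's/("batten",(.35,.5,-.02,.13,.024,.042))/("batten",(.45,.585,-.33,-.13,.041,.058))/' m.py; python3 m.py | grep -E "fence|batten"
```

```text
False [0.43110685 0.05550659 0.00620183]
gap 0.039732100987595595
gap 0.03938869785952711 -0.2361557298725269
True [ 0.53290308 -0.22556324  0.02434195]
20.0417
fence t 607 [ 0.5742 -0.2352  0.2404  0.1203 73.6004] [ 0.6137 -0.2462  0.0689]
fence s 572 [ 6.13500e-01 -2.51500e-01  2.43000e-01  3.05000e-02  7.39918e+01] [ 0.6109 -0.2613  0.0664]
batten t 416 [ 5.385e-01 -2.445e-01  1.762e-01  7.970e-02  9.490e+01] [ 0.5361 -0.2256  0.0512]
batten s 402 [ 5.3240e-01 -2.2700e-01  1.3330e-01  4.0400e-02  7.4403e+01] [ 0.532  -0.2307  0.0483]
```

View pics/b1.png

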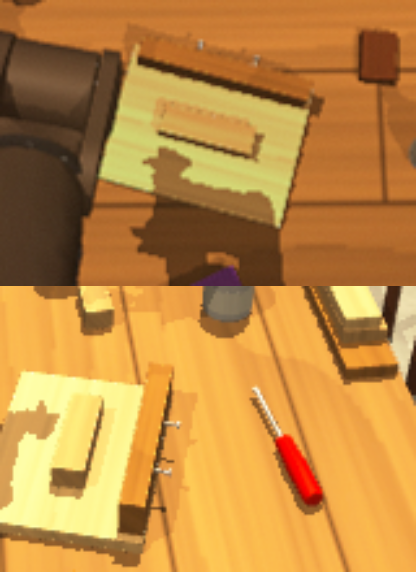

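The batten lies flat on the board, parallel to the fence (side px about (320,265)), 70 mm off and centred to about 1 mm. I'll push it with the open fingers as a wide two-point contact.

```bash
cat > push.py <<'E'
from h import *
a=np.deg2rad(-16); X=np.array([np.cos(a),np.sin(a),0]); base=np.array([fm[0],fm[1],0])
P=lambda s,z=.018: base+s*X+[0,0,z]
r=down(a+np.pi/2,P(-.126))
arm.movep(P(-.126,.15),r)
print(arm.movel(P(-.126),v=.12,contact_N=8))
arm.sleep(.3); f0=np.array(arm.read_wrist_force()); F=lambda: -(np.array(arm.read_wrist_force())-f0)@X
print("c1",arm.movel(P(-.062),v=.03,contact_N=6),F(),arm.read_eef_pos())
print("c2",arm.movel(P(-.044),v=.008,contact_N=5)); s=(np.array(arm.read_eef_pos())-base)@X; print(s,F(),arm.read_time())
arm.sleep(.3)
for i in range(25):
    f=F(); 
    print(round(s,5),round(f,2),end="; ")
    if f>9.5: break
    s+=.0003 if f<6 else .00015
    arm.movel(P(s),v=.005); arm.sleep(.15)
arm.sleep(.5); print("\n",F(),np.array(arm.read_wrist_force())-f0,(np.array(arm.read_eef_pos())-base)@X,arm.read_time())
np.save("f0.npy",f0)
E
python3 push.py
```

```text
False
c1 False -0.5140743054995847 [ 0.54090044 -0.22793487  0.01799497]
c2 True
-0.05216343116687915 -1.0920089094609247 26.3083
-0.05216 -0.86; -0.05186 0.71; -0.05156 3.56; -0.05126 5.81; -0.05096 6.98; -0.05081 7.94; -0.05066 8.85; -0.05051 11.23; 
 9.918339794221993 [-9.83395998  1.68819914  5.67958873] -0.05193087182124404 29.9833
```

```bash
python3 - <<'E'
from h import *
import pickle
for n in("top","side"):
    c=arm.read_camera(n); pickle.dump(c,open(n+".pkl","wb"))
fr=pickle.load(open("side.pkl","rb"))["frame"]; cv2.imwrite("pics/p1.png",np.vstack([cv2.resize(pickle.load(open(n+".pkl","rb"))["frame"][y:y+100,290:440],None,fx=3,fy=3,interpolation=2) for n,y in(("top",150),("side",225))]))
a=np.deg2rad(-16); f0=np.load("f0.npy")
for _ in range(6): arm.sleep(.1); print(np.round(np.array(arm.read_wrist_force())-f0,1),end="")
P=cloud(pickle.load(open("side.pkl","rb"))); f=pickle.load(open("side.pkl","rb"))["frame"]
d=P-[.6135-.015*np.cos(a),-.2515-.015*np.sin(a),0]
x=d[...,0]*np.cos(a)+d[...,1]*np.sin(a); y=-d[...,0]*np.sin(a)+d[...,1]*np.cos(a); z=P[...,2]
m=(x>-.06)&(x<.0)&(abs(y)<.1)&(z>.036)&(z<.06)&(f.min(2)>40)
for lo in np.arange(-.08,.08,.02):
    k=m&(y>lo)&(y<lo+.02); print(round(lo,2),k.sum(),np.round([x[k].min(),x[k].max(),y[k].min(),y[k].max(),np.median(z[k])],3) if k.sum() else "")
print(arm.read_time())
E
```

```text
[-10.1   1.6   5. ][-10.    2.    5.3][-10.1   0.9   4.8][-10.3   1.5   5.2][-11.2   1.2   4.6][-8.8  2.1  4.2]-0.08 34 [-0.041 -0.003 -0.066 -0.06   0.043]
-0.06 74 [-0.057 -0.003 -0.06  -0.04   0.049]
-0.04 57 [-0.04  -0.003 -0.04  -0.021  0.049]
-0.02 55 [-0.04  -0.002 -0.019 -0.     0.05 ]
0.0 57 [-0.04  -0.003  0.     0.02   0.049]
0.02 49 [-0.04  -0.003  0.021  0.04   0.049]
0.04 50 [-0.041 -0.003  0.04   0.06   0.049]
0.06 20 [-0.037 -0.004  0.06   0.067  0.049]
30.6833
```

View pics/p1.png

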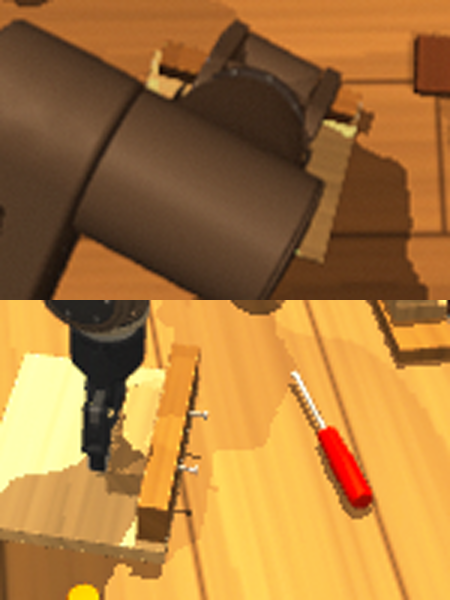

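The batten is flush (side px about (340,280)), level and centred within about 1 mm. The push is steady at about 10 N. Handing in.

```bash
python3 -c "
from rig import arm
print(arm.job_done())"
```

```text
the job is handed in; nothing more can be done
None
```

I handed the job in at about 31 s: the blue lamp aims at the middle of the fence (within about 10 mm by camera), and the long batten is flat, flush, centred to about 1 mm and held with a steady push of about 10 N at the wrist; the hand-in call returned no verdict.

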